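# Hang the nesting slab moulds on the hook

## Task

Finish hanging the set of slab moulds on the hook, where the small yellow one already hangs: first the green one, then the blue one, each over the upturned tip of the rod with its rims pointing back over the one before. Push each home by feel before you go on: until the whole stack bears on the rubber buffer behind it pushes back with some 8 N for a moment, but never with 15 N. Leave the stack nested and hanging freely, and do not disturb the jars, cup, stamp and tile around.

Things in the scene. Friction and masses are not known exactly. Their poses are not given: they have to be found in the camera images.
- hook: Fixed dark steel hook stand; origin on the bench under its post (22 x 26 mm, 118 mm high). A level square steel rod, 10 mm a side, set edge up, runs from the post along the stand's own -x, roughly to the robot, its axis 105 mm up; 170 mm out it turns up, ending 182 mm out and 8 mm higher. The heading varies.
- rod_mid (a point): Point on the axis of the level rod, 100 mm in front of the post; its x runs along the rod to the post, z up. A mould hangs with its origin 7 mm above the rod's axis; rod and moulds are smooth and slide easily (friction about 0.15).
- rod_tip (a point): Centre of the round end (6 mm radius) of the rod's upturned tip, 8 mm above the rod's axis. A mould carried with its origin 24 mm above the rod's axis (20 to 27 mm will do) passes over the tip, with 5 mm of room to each side.
- buffer (a joint): How far the black rubber buffer disc (32 mm wide, round the rod, behind the moulds) is pushed back, m: 0 free, 0.007 bottomed; a damped spring, 3000 N/m, 120 N s/m. Its collar is clamped anywhere over 35 mm of the rod, the disc's free front face 45 to 80 mm in front of the post's axis: that place is not measured, find it by feel.
- small_mould: Yellow mould, 56 mm square, no tab, 0.12 kg, hanging loose in front of the buffer; its hub's back face, 12 mm behind the origin, meets the buffer. Each mould's origin: apex of the inverted V it hangs by, at mid-width on the plate's front face; x to the back (rims), z up. Its top is 10 mm above the origin.
- medium_mould: Green mould, 72 mm square: 4 mm plate, rims 16 mm deep behind it at sides and bottom (66 mm apart inside), window 24 x 36 mm below the 90-degree V; black grip tab on top, 24 mm wide, 6 mm thick (from the front face back). Above origin: tab top 52 mm, plate top 18; bottom 54 below. 0.12-0.22 kg. Home: origin 12 mm in front of yellow's, same height.
- large_mould: Blue mould, 88 mm square, built like the green one (rims 82 mm apart inside; same V, window, tab width and thickness). Above its origin: tab top 92 mm, plate top 26; bottom 62 below. 0.15-0.29 kg. Home: origin 12 mm in front of green's, same height.
- rack: Fixed wooden rack, 75 x 226 mm, origin under its centre; two bays side by side along its y, floor 8 mm up, fences 30 mm high. The green and blue moulds stand upright in it, either in either bay, rims to the rack's +x; they lift straight up by their tabs.
- glaze_jar_0: Teal glaze jar with white lid, 54 x 57 x 75 mm, origin under its centre. Leave alone.
- glaze_jar_3: White glaze jar with blue lid, 63 x 64 x 95 mm, origin under its centre. Leave alone.
- stamp_0: Terracotta clay stamp, 26 x 26 x 44 mm, origin under its centre. Leave alone.
- cup_bisque: Unglazed cup, 59 x 79 x 58 mm, origin under its centre. Leave alone.
- test_tile_2: Green glaze test tile lying flat, 70 x 40 x 9 mm, origin under its centre. Leave alone.
Not all that is in view belongs to the job. Of the things that look like the large_mould, the larger one is meant. Of the things that look like the medium_mould, the larger one is meant.

How it is judged:
On the way, in this order (a step that is already met when the one before it is completed fails the run):
1. the green mould, nested over the small one on the rod, is pressed home: the buffer gives more than 1.5 mm for 0.2 s (x of medium_mould in the frame of small_mould between -0.0155 and -0.0095 m and y of medium_mould in the frame of small_mould between -0.005 and 0.005 m and z of medium_mould in the frame of small_mould between -0.005 and 0.005 m and value of joint buffer above 0.0015 m), for 0.2 s.
2. the blue mould, nested over the green one on the rod, is pressed home: the buffer gives more than 1.5 mm for 0.2 s (all of step 1 and x of large_mould in the frame of medium_mould between -0.0155 and -0.0095 m and y of large_mould in the frame of medium_mould between -0.005 and 0.005 m and z of large_mould in the frame of medium_mould between -0.005 and 0.005 m), for 0.2 s.
At the end, for the whole second after the job is handed in: All three moulds hang on the rod at rest: each origin 3 to 11 mm above the rod's axis, within 4 mm of it sideways, upright within 0.1 rad; green 12 mm (9.5 to 15.5) in front of yellow and blue 12 mm (9.5 to 15.5) in front of green, within 5 mm of one another sideways and in height (x of medium_mould in the frame of small_mould between -0.0155 and -0.0095 m and y of medium_mould in the frame of small_mould between -0.005 and 0.005 m and z of medium_mould in the frame of small_mould between -0.005 and 0.005 m and x of large_mould in the frame of medium_mould between -0.0155 and -0.0095 m and y of large_mould in the frame of medium_mould between -0.005 and 0.005 m and z of large_mould in the frame of medium_mould between -0.005 and 0.005 m and z of small_mould in the frame of rod_mid between 0.003 and 0.011 m and y of small_mould in the frame of rod_mid between -0.004 and 0.004 m and angle between each of small_mould, medium_mould, large_mould's own z axis and vertical below 0.1 rad and linear speed of each of small_mould, medium_mould, large_mould below 0.02 m/s and z of medium_mould in the frame of rod_mid between 0.003 and 0.011 m and y of medium_mould in the frame of rod_mid between -0.004 and 0.004 m and z of large_mould in the frame of rod_mid between 0.003 and 0.011 m and y of large_mould in the frame of rod_mid between -0.004 and 0.004 m); the robot touches nothing.
It fails at once if the buffer is pushed in 5 mm or more (15 N) (value of joint buffer above 0.005 m).
It fails at once if the small mould is knocked off the rod (z of small_mould in the frame of rod_mid below -0.03 m).
It fails at once if a jar, the cup, the stamp or the tile is moved by more than 20 mm (distance of any of glaze_jar_0, glaze_jar_3, stamp_0, cup_bisque, test_tile_2 from where it was at the start of the episode above 0.02 m).
It also fails if it takes over 72 s, if anything falls off the work surface, if the arm or the gripper's body presses on something with over 40 N, if the wrist force passes 120 N, or if a joint passes its speed limit or range.

## Robot

A 6-joint arm with a two-finger parallel gripper is mounted at the origin on a cart in front of the work surface, level with it; the furniture and walls round the work are solid. World frame = base frame: x ahead of the robot, y to its left, z up, the work surface at z = 0. Lengths are in m, angles in rad, forces in N, time in s.
With the tool pointing down it reaches from about 0.375 to 0.9 m from the base axis. Payload 3.1 kg.
Tool frame: the origin (TCP) lies between the finger pads; the fingertips stand 17 mm ahead of it and the grasp point (between the pads) lies 2 mm behind it; z points along the fingers, y is the line along which they close (so a half turn about z gives the same grasp; the last joint's range is limited). The gripper opens to 85 mm and grips with 20 to 120 N. Pads are 22 mm wide; open, the fingers measure 114 mm over their backs; the gripper's body (76 mm by 85 mm) begins 54 mm behind the grasp point. The pads swing forward as they close: fully open they stand 13 mm farther back than shut.
Start: joints at [-1.425, 0.527, 1.433, -0, 1.181, -0.178], TCP at [0.199, -0.592, 0.248] pointing down, gripper open.
Joint ranges: [-3.08, 3.08], [-0.75, 2.2], [0.22, 2.44], [-1.43, 4.57], [0, 2.65], [-2.85, 2.85]. Speed limits (rad/s): [2.79, 2.79, 3.14, 3.14, 3.14, 3.14].

## Interface

Orientations are given as a unit quaternion [x, y, z, w].
In Python, from station import sense, vision, order gives the robot as it stands.
- The arm moves only by the shell command python3 -m crank 'ROWS' [OPENING] [FORCE]. ROWS is JSON, a list of rows, each an object with "dp": the shift along the world's x, y, z in units of 30 mm (1.0 is 30 mm), a list of three; "angular": the turn, a rotation vector about the world's x, y, z in degrees, a list of three. In form: [{"dp": [dx, dy, dz], "angular": [ax, ay, az]}, ...]. A call has 1 to 20 rows; each row shifts and turns the commanded pose from where the row before left it; what a row does not reach is not made up. A row lasts 1/10 s, in which the tool goes at most 50 mm and 8.59 degrees, less where a joint would pass 70% of its speed; a pose out of reach is approached as far as the arm can. A call is refused whole if a number of a shift passes 1 or a number of a turn 8.59, either way. A call with a gripper value outside its range is refused whole. OPENING is the closure, from 0 (fully open) to 1 (shut), set as the call begins (- or left out, the last holds). The fingers move at their own pace and stop on an object; FORCE is the grip in N (left out, the last holds). Time passes only in rows, so rows that do not move let the fingers close. It gives the time, the measured TCP pose, the force, the opening and the grip force at its end, in the units of the state.
- sense(): the state, without advancing time (a new reading comes with each control period).
- vision.snapshot(name): name is "side" or "top" or "wrist"; returns a dict with "image" (480x640x3 uint8, blue, green, red), "range_z" (480x640 float32, m along the optical axis (not along the pixel's ray), 0 where there is no reading), "mtx" (3x3 intrinsics, pixels), "pose" (4x4, takes a point from camera to world coordinates); the wrist camera has in their place "mount" (4x4, takes a point from camera to tool coordinates, whose origin is the TCP and whose axes are the flange's). Camera axes: x right, y down, z forward; pixel columns grow to the right and rows downward; lengths in m; the calibration is good to about 2 mm. A picture is of the moment at which its call begins: read the wrist's pose just before it.
- order.sign_off(): hands the job in; it is judged then, once.
The state is a dict: "t": time; "q": joint angles; "qd": joint speeds; "tau": joint torques, N m; "tcp_pos": TCP position; "tool_rot": TCP orientation; "force": force on the tool from outside, world axes, zero at the start; "ft_torque": the same for the moment, N m; "finger_gap": opening from 0.0 (shut) to 1.0 (fully open); "gripper_force": force on a finger pad.
Only numpy, scipy, OpenCV 4.12 (cv2) and the standard library are available. Lean on these libraries where they do the work, as an engineer would, in place of code of your own. Each camera call takes 0.05 s, during which the arm holds its last target. There are 200 camera calls.

## Working session

There is one attempt and no reset: what is moved stays moved. The work goes in short steps, Python scripts to look and compute and a shell command to move; the robot and the scene stay as the last step left them, time stands still between calls to the robot, and variables do not carry over. Pictures are saved under pics/ and viewed, at most 10 in all, crops included, and the job is handed in when it is done.

```bash
mkdir -p pics; ls; python3 - <<'E'
from station import sense, vision
import cv2,numpy as np
print(sense())
for n in ("top","side"):
    s=vision.snapshot(n); cv2.imwrite(f"pics/{n}0.png",s["image"]); np.savez(f"pics/{n}0.npz",**{k:v for k,v in s.items()})
    print(n,s["mtx"].tolist(),np.round(s["pose"],4).tolist())
E
```

```text
pics
{'t': 0.0, 'q': array([-1.42450119e+00,  5.28476740e-01,  1.43390441e+00,  1.54119397e-05,
        1.18140686e+00, -1.78554111e-01]), 'qd': array([-0.00080316, -0.00120027,  0.00121423,  0.00015858,  0.00267126,
        0.00096626]), 'tau': array([-5.57373696e-04, -4.42351341e+01, -1.78028798e+01, -4.31115632e-04,
        8.59119667e-03, -1.46032971e-05]), 'tcp_pos': array([ 0.19937734, -0.59162593,  0.24732642]), 'tool_rot': array([ 9.86837975e-01,  1.61708397e-01,  2.48291365e-05, -1.09741740e-03]), 'force': array([0.48443586, 0.76668177, 1.22108232]), 'ft_torque': array([-0.03048171, -0.04423693, -0.01725296]), 'gripper_force': 0.0, 'finger_gap': 1.0033588524723487}
top [[516.6748117152595, 0.0, 322.26034738372283], [0.0, 516.6748117152595, 240.01301754536934], [0.0, 0.0, 1.0]] [[-0.0212, -0.9861, 0.1646, 0.3444], [-0.9997, 0.0188, -0.0161, 0.0576], [0.0128, -0.1649, -0.9862, 1.3867], [0.0, 0.0, 0.0, 1.0]]
side [[557.6505154826609, 0.0, 322.40420803294984], [0.0, 557.6505154826609, 236.84219143100086], [0.0, 0.0, 1.0]] [[-0.3064, -0.6043, 0.7355, -0.5326], [-0.9517, 0.212, -0.2222, 0.3951], [-0.0216, -0.768, -0.6401, 1.0669], [0.0, 0.0, 0.0, 1.0]]
```

View pics/top0.png

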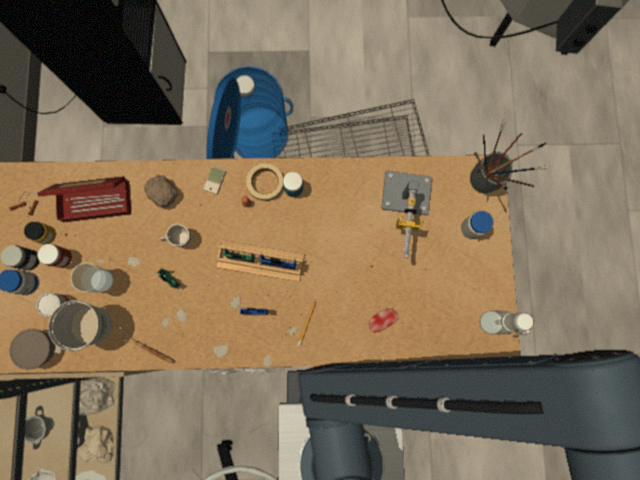

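View pics/side0.png

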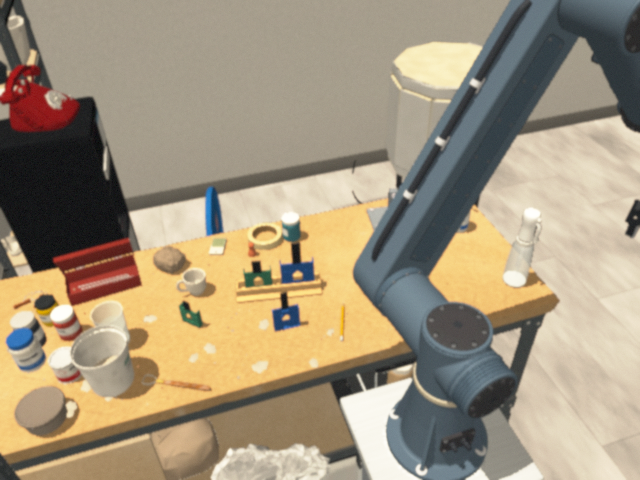

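The top view shows the hook at (408,190-255), with its rod running toward the robot. The rack is at (260,262).

Candidates:
- **Green:** rack (238,255) or loose on the bench (168,278).
- **Blue:** rack (277,262) or loose on the bench (255,311).

The rack pair look larger and match the description. I'll measure them and confirm in one crop.

```bash
cat > h.py <<'E'
import numpy as np,cv2
from station import sense,vision
from scipy.spatial.transform import Rotation as R
def cloud(s,T=None):
    K=s["mtx"];d=s["range_z"];v,u=np.mgrid[:480,:640]
    P=np.stack([(u-K[0,2])/K[0,0]*d,(v-K[1,2])/K[1,1]*d,d],-1)
    T=s["pose"] if T is None else T
    W=P@T[:3,:3].T+T[:3,3]; W[d<=0]=np.nan; return W
def wristT(st,s):
    T=np.eye(4);T[:3,:3]=R.from_quat(st["tool_rot"]).as_matrix();T[:3,3]=st["tcp_pos"];return T@s["mount"]
def ray(s,u,v,z,T=None):
    T=s["pose"] if T is None else T
    d=T[:3,:3]@np.linalg.solve(s["mtx"],[u,v,1.]);o=T[:3,3];return o+d*(z-o[2])/d[2]
def wsnap(name):
    st=sense();s=vision.snapshot("wrist");T=wristT(st,s);cv2.imwrite(f"pics/{name}.png",s["image"]);np.savez(f"pics/{name}.npz",T=T,**s);return st,s,T
def mask(W,hsv,col):
    h,S,V=cv2.split(hsv)
    return {"green":(h>55)&(h<95)&(S>110),"blue":(h>100)&(h<130)&(S>120),"yellow":(h>18)&(h<30)&(S>150),"black":V<45}[col]
E
python3 - <<'E'
from h import *
out=[]
for n,box in (("top",(150,170,290,180)),("side",(160,180,300,170))):
    s=dict(np.load(f"pics/{n}0.npz"));W=cloud(s);hsv=cv2.cvtColor(s["image"],cv2.COLOR_BGR2HSV)
    x,y,w,h=box;out.append(cv2.resize(s["image"][y:y+h,x:x+w],(800,300),interpolation=cv2.INTER_CUBIC) if 0 else cv2.resize(s["image"][y:y+h,x:x+w],None,fx=1.65,fy=1.65,interpolation=cv2.INTER_CUBIC))
    for c in ("green","blue","yellow"):
        m=mask(W,hsv,c).astype(np.uint8);k,l,st,ce=cv2.connectedComponentsWithStats(m)
        for i in range(1,k):
            if st[i,4]>20:
                p=W[l==i];p=p[~np.isnan(p[:,0])]
                if len(p): print(n,c,ce[i].round(),st[i,4],np.percentile(p,[5,50,95],axis=0).round(3).tolist())
    m=(W[...,2]>0.085)&(W[...,2]<0.2)&(W[...,0]>.4)&(W[...,0]<0.95)&(abs(W[...,1])<.5)
    k,l,st,ce=cv2.connectedComponentsWithStats(m.astype(np.uint8))
    for i in range(1,k):
        if st[i,4]>15: p=W[l==i];print(n,"high",ce[i].round(),st[i,4],np.percentile(p,[2,50,98],axis=0).round(3).tolist())
w=max(o.shape[1] for o in out);out=[cv2.copyMakeBorder(o,0,0,0,w-o.shape[1],0) for o in out];cv2.imwrite("pics/crop1.png",np.vstack(out))
E
```

```text
top green [228. 254.] 22 [[0.524, 0.268, 0.023], [0.533, 0.284, 0.066], [0.542, 0.286, 0.081]]
top green [247. 258.] 42 [[0.515, 0.217, 0.014], [0.52, 0.232, 0.075], [0.531, 0.243, 0.105]]
top green [168. 278.] 71 [[0.458, 0.419, 0.001], [0.476, 0.44, 0.028], [0.496, 0.458, 0.053]]
top blue [248. 117.] 5347 [[0.871, 0.184, -0.738], [1.098, 0.289, -0.454], [1.296, 0.343, 0.05]]
top blue [481. 222.] 345 [[0.578, -0.394, 0.091], [0.599, -0.372, 0.095], [0.621, -0.35, 0.1]]
top blue [277. 263.] 148 [[0.495, 0.112, 0.011], [0.504, 0.15, 0.091], [0.522, 0.191, 0.122]]
top blue [ 10. 280.] 367 [[0.452, 0.793, 0.091], [0.474, 0.814, 0.095], [0.494, 0.836, 0.1]]
top blue [254. 311.] 100 [[0.382, 0.185, -0.0], [0.386, 0.214, 0.035], [0.391, 0.247, 0.075]]
top yellow [411. 201.] 34 [[0.646, -0.199, 0.108], [0.653, -0.188, 0.115], [0.66, -0.183, 0.118]]
top yellow [408. 224.] 188 [[0.584, -0.215, 0.003], [0.592, -0.181, 0.113], [0.619, -0.156, 0.125]]
top yellow [ 45. 233.] 152 [[0.58, 0.752, 0.015], [0.601, 0.757, 0.055], [0.62, 0.775, 0.07]]
top high [502. 164.] 926 [[0.672, -0.487, 0.086], [0
[... 1160 characters left out ...]
0.095], [0.494, 0.839, 0.098]]
side blue [ 37. 363.] 21 [[0.444, 0.792, 0.017], [0.449, 0.804, 0.02], [0.464, 0.817, 0.023]]
side yellow [ 46. 310.] 116 [[0.578, 0.755, 0.047], [0.585, 0.779, 0.057], [0.601, 0.801, 0.065]]
side yellow [342. 320.] 97 [[0.319, 0.066, 0.0], [0.36, 0.082, 0.007], [0.399, 0.097, 0.011]]
side yellow [ 48. 324.] 32 [[0.578, 0.779, 0.002], [0.583, 0.788, 0.011], [0.587, 0.798, 0.018]]
side high [392. 193.] 88 [[0.677, -0.207, 0.088], [0.69, -0.189, 0.114], [0.707, -0.183, 0.123]]
side high [296. 257.] 343 [[0.498, 0.111, 0.086], [0.505, 0.153, 0.107], [0.515, 0.193, 0.163]]
side high [256. 265.] 98 [[0.52, 0.243, 0.086], [0.525, 0.255, 0.103], [0.531, 0.267, 0.116]]
```

View pics/crop1.png

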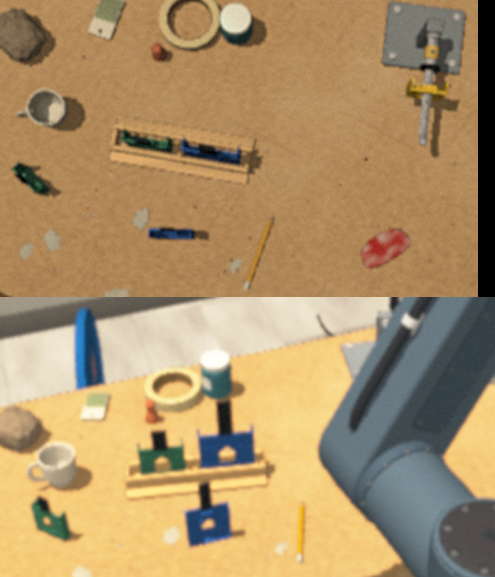

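The crop shows two moulds in the rack. The green is 72 mm wide with its tab top at z=0.116, and the blue is 88 mm wide with its tab top at 0.164. Both match the given sizes, and the loose pair are clearly smaller. Next I'll fly past the hook for a close wrist view.

```bash
python3 - <<'E'
from h import *
s=dict(np.load("pics/top0.npz"));W=cloud(s);hsv=cv2.cvtColor(s["image"],cv2.COLOR_BGR2HSV)
m=(W[...,2]>0.095)&(W[...,2]<0.13)&(W[...,0]>.5)&(W[...,0]<0.72)&(W[...,1]<-.17)&(W[...,1]>-.22)
v,u=np.where(m)
for r in range(v.min(),v.max()+1,4):
    c=u[v==r]
    if len(c): p=W[r,c];print(r,c.min(),c.max(),np.median(p,0).round(3),p[:,1].min().round(3),p[:,1].max().round(3))
E
python3 -m crank '[{"dp":[0.8,0.9,0.4],"angular":[0,0,6]},{"dp":[0.8,0.9,0.4],"angular":[0,0,6]},{"dp":[0.8,0.9,0.4],"angular":[0,0,6]},{"dp":[0.8,0.9,0.4],"angular":[0,0,6]},{"dp":[0.8,0.9,0.4],"angular":[0,0,6]},{"dp":[0.8,0.9,0.4],"angular":[0,0,6]},{"dp":[0.8,0.9,0.2],"angular":[0,0,6]},{"dp":[0.8,0.9,0],"angular":[0,0,6]},{"dp":[0.8,0.9,0],"angular":[0,0,6]},{"dp":[0.8,0.9,0],"angular":[0,0,6]},{"dp":[0.8,0.9,0],"angular":[0,0,0]},{"dp":[0.8,0.9,0],"angular":[0,0,0]},{"dp":[0.2,0.9,0],"angular":[0,0,0]},{"dp":[0,0.9,0],"angular":[0,0,0]},{"dp":[0,0,0],"angular":[0,0,0]},{"dp":[0,0,0],"angular":[0,0,0]},{"dp":[0,0,0],"angular":[0,0,0]}]' 0 30
python3 - <<'E'
from h import *
st,s,T=wsnap("w1");print(np.round(s["mount"],3).tolist(),s["mtx"].tolist(),st["q"],st["tcp_pos"])
E
```

```text
182 409 417 [ 0.701 -0.197  0.119] -0.208 -0.187
186 408 418 [ 0.691 -0.196  0.118] -0.21 -0.186
190 408 417 [ 0.681 -0.196  0.114] -0.207 -0.186
194 410 414 [ 0.672 -0.195  0.109] -0.2 -0.19
198 408 414 [ 0.661 -0.19   0.114] -0.199 -0.184
202 407 415 [ 0.65  -0.19   0.113] -0.201 -0.181
206 407 415 [ 0.641 -0.19   0.111] -0.201 -0.182
210 405 416 [ 0.628 -0.187  0.119] -0.202 -0.173
214 408 415 [ 0.621 -0.191  0.107] -0.202 -0.183
218 407 412 [ 0.61  -0.185  0.107] -0.192 -0.18
222 404 421 [ 0.597 -0.185  0.121] -0.211 -0.171
226 405 420 [ 0.587 -0.19   0.12 ] -0.208 -0.172
230 406 410 [ 0.579 -0.18   0.111] -0.185 -0.175
234 406 410 [ 0.569 -0.179  0.11 ] -0.184 -0.176
238 405 410 [ 0.558 -0.178  0.11 ] -0.184 -0.171
242 405 409 [ 0.549 -0.176  0.108] -0.181 -0.172
246 405 409 [ 0.538 -0.175  0.111] -0.181 -0.171
250 405 408 [ 0.528 -0.173  0.11 ] -0.178 -0.17
254 406 408 [ 0.517 -0.173  0.117] -0.177 -0.171
258 406 407 [ 0.507 -0.172  0.114] -0.173 -0.17
t: 1.8
tcp_pos: [0.4935, -0.2152, 0.3263]
tool_rot: [0.774, 0.633, -0.0, 0.0]
force: [0.2, -0.7, -0.2]
finger_gap: 0.999
gripper_force: 0.0
[[-0.001, -0.964, -0.265, 0.068], [1.0, -0.001, -0.0, 0.0], [0.0, -0.265, 0.964, -0.126], [0.0, 0.0, 0.0, 1.0]] [[426.79259674964044, 0.0, 324.723076983434], [0.0, 426.79259674964044, 243.11875616248795], [0.0, 0.0, 1.0]] [-6.18634747e-01  3.23438515e-01  1.55023314e+00 -4.72533734e-04
  1.26743972e+00 -4.18995955e-01] [ 0.49351318 -0.21521082  0.32627395]
```

View pics/w1.png

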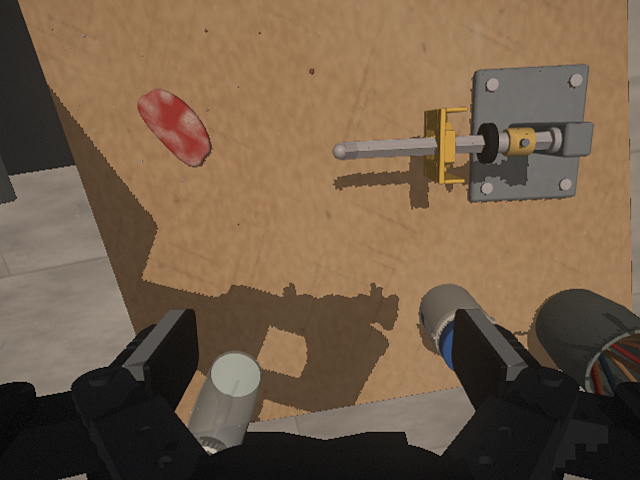

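The wrist view shows the rod tip at (340,151), the yellow plate at about (434,146), the black buffer at (489,143) and the post at (578,139). Next I'll measure the rod axis and heading.

```bash
python3 - <<'E'
from h import *
d=dict(np.load("pics/w1.npz"));T=d["T"];W=cloud(d,T)
m=(W[...,2]>0.09)&(W[...,2]<0.13)
pts=[]
for c in list(range(350,420,3))+list(range(462,474,3)):
    r=np.where(m[120:170,c])[0]+120
    if len(r)<5 or len(r)>30: continue
    pts.append(np.r_[ray(d,c,(r.min()+r.max())/2,.105,T),len(r),W[r,c,2].max()])
pts=np.array(pts);print(pts[::4].round(4))
P=pts[:,:2];k=np.polyfit(P[:,0],P[:,1],1);print("line",k,"yaw deg",np.degrees(np.arctan(k[0])),"resid",np.abs(np.polyval(k,P[:,0])-P[:,1]).max())
r,c=np.where(m[130:175,325:350]);print("tip leftmost px",c.min()+325, "rows",r[c<6].min() if (c<6).any() else 0)
u0=c.min()+325; v0=np.median(r[c<=c.min()+2])+130
print("tip extreme ray z=.113",ray(d,u0,v0,.113,T), "sphere area med",np.nanmedian(W[145:157,335:346].reshape(-1,3),0))
print("post top centre",ray(d,578,139,.118,T), np.median(W[130:150,570:588].reshape(-1,3),0))
pm=(abs(W[...,2]-.118)<.006);pm[:,:562]=0;pm[:100]=0;pm[180:]=0
q=W[pm];print("post x,y range",np.percentile(q,[2,50,98],axis=0))
hsv=cv2.cvtColor(d["image"],cv2.COLOR_BGR2HSV)
ym=mask(W,hsv,"yellow");ym[:,470:]=0;ym[:,:415]=0;ym[:95]=0;ym[200:]=0
q=W[ym&(W[...,2]>.1)];print("yellow",np.percentile(q,[2,50,98],axis=0).round(4))
q=W[ym];h=q[q[:,2]>.115];print(np.percentile(h,[2,50,98],axis=0).round(4),len(h))
E
```

```text
[[ 0.5233 -0.1715  0.105  18.      0.1176]
 [ 0.5327 -0.1727  0.105  18.      0.1138]
 [ 0.5422 -0.1742  0.105  17.      0.1128]
 [ 0.5516 -0.1757  0.105  18.      0.1115]
 [ 0.561  -0.1772  0.105  16.      0.1124]
 [ 0.5704 -0.1783  0.105  17.      0.1123]
 [ 0.6111 -0.1846  0.105  18.      0.1123]]
line [-0.15189058 -0.09185228] yaw deg -8.636674502700926 resid 0.0002163497712439344
tip leftmost px 332 rows 0
tip extreme ray z=.113 [ 0.50910295 -0.16859668  0.113     ] sphere area med [ 0.51517053 -0.1692181   0.11806516]
post top centre [ 0.69416312 -0.19674181  0.118     ] [nan nan nan]
post x,y range [[ 0.68348497 -0.20954295  0.11431125]
 [ 0.69305388 -0.19649813  0.11784705]
 [ 0.70454325 -0.18466342  0.11952556]]
yellow [[ 0.5855 -0.2094  0.1021]
 [ 0.5935 -0.1821  0.1213]
 [ 0.6066 -0.1552  0.1234]]
[[ 0.586  -0.2095  0.1166]
 [ 0.594  -0.1818  0.1217]
 [ 0.6078 -0.1553  0.1234]] 944
```

```bash
python3 -m crank '[{"dp":[0,0.9,0],"angular":[0,0,0]},{"dp":[0.1,0.9,0],"angular":[0,0,0]},{"dp":[0.1,0.9,0],"angular":[0,0,0]},{"dp":[0.1,0.9,0],"angular":[0,0,0]},{"dp":[0.1,0.9,0],"angular":[0,0,0]},{"dp":[0.1,0.9,0],"angular":[0,0,0]},{"dp":[0.1,0.9,0],"angular":[0,0,0]},{"dp":[0.1,0.9,0],"angular":[0,0,0]},{"dp":[0,0.9,0],"angular":[0,0,0]},{"dp":[0,0.9,0],"angular":[0,0,0]},{"dp":[0,0.9,0],"angular":[0,0,0]},{"dp":[0,0.9,0],"angular":[0,0,0]},{"dp":[0,0.9,0],"angular":[0,0,0]},{"dp":[0,0.9,0],"angular":[0,0,0]},{"dp":[0,0.9,0],"angular":[0,0,0]},{"dp":[0,0.4,0],"angular":[0,0,0]},{"dp":[0,0,0],"angular":[0,0,0]},{"dp":[0,0,0],"angular":[0,0,0]},{"dp":[0,0,0],"angular":[0,0,0]}]' 0.3
python3 - <<'E'
from h import *
st,s,T=wsnap("w2");W=cloud(s,T);hsv=cv2.cvtColor(s["image"],cv2.COLOR_BGR2HSV);print(st["q"])
for c,lo,hi in (("green",.1,.125),("blue",.15,.172)):
    m=(W[...,2]>lo)&(W[...,2]<hi)&(W[...,1]>(.2 if c=="green" else .08))&(W[...,1]<(.3 if c=="green" else .2))&(hsv[...,2]<90)&(W[...,0]>.46)&(W[...,0]<.56)
    k,l,stt,ce=cv2.connectedComponentsWithStats(m.astype(np.uint8));i=1+np.argmax(stt[1:,4])
    mm=l==i;q=W[mm];zt=np.percentile(q[:,2],90)
    pu=np.argwhere(mm&(W[...,2]>zt-.006)).astype(np.float32)[:,::-1]
    P=np.array([ray(s,u,v,zt,T)[:2] for u,v in pu]);rect=cv2.minAreaRect((P*1000).astype(np.float32))
    print(c,"tab px",ce[i].round(),stt[i].tolist(),"ztop",zt.round(4),"rect mm",rect)
    z2={"green":.080,"blue":.096}[c]
    m=mask(W,hsv,c)&(abs(W[...,2]-z2)<.008)&(W[...,1]>.08)&(W[...,1]<.31)&(W[...,0]>.46)&(W[...,0]<.57)
    q=W[m];print(" plate top",np.percentile(q,[2,50,98],axis=0).round(4).tolist(),"rect",cv2.minAreaRect((q[:,:2]*1000).astype(np.float32)))
E
```

```text
t: 3.75
tcp_pos: [0.5147, 0.2014, 0.3263]
tool_rot: [0.774, 0.633, -0.0, 0.0]
force: [0.2, -0.1, -0.2]
finger_gap: 0.696
gripper_force: 0.0
[ 1.71029159e-01  3.45206682e-01  1.51621698e+00 -5.99793307e-04
  1.28043510e+00  3.71553189e-01]
green tab px [326. 142.] [322, 127, 8, 32, 231] ztop 0.1149 rect mm ((526.6002197265625, 255.2689208984375), (23.236677169799805, 5.382627964019775), 78.63391876220703)
 plate top [[0.5317, 0.2904, 0.0801], [0.5317, 0.2904, 0.0801], [0.5317, 0.2904, 0.0801]] rect ((531.6798706054688, 290.3700256347656), (0.0, 0.0), 0.0)
blue tab px [327. 289.] [323, 271, 8, 36, 283] ztop 0.1629 rect mm ((506.946044921875, 155.2501983642578), (25.5560359954834, 5.122101306915283), 78.48876953125)
 plate top [[0.5076, 0.16, 0.0886], [0.5115, 0.1829, 0.096], [0.5307, 0.1959, 0.0978]] rect ((517.7701416015625, 173.29566955566406), (44.063743591308594, 17.909988403320312), 78.4284439086914)
```

View pics/w2.png

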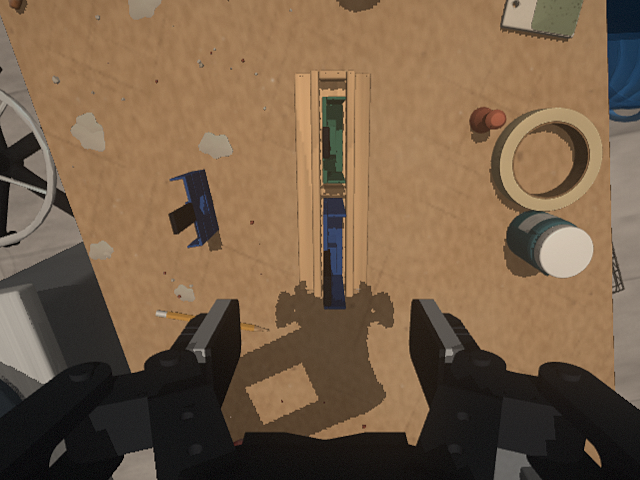

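The wrist view confirms the green tab at (326,142) and the blue tab at (327,289). Rims face +x (right), so they already match the hook. I'll grasp the green mould across its tab thickness.

```bash
python3 -m crank '[{"dp":[0.1,0.6,-0.8],"angular":[0,0,0]},{"dp":[0.1,0.6,-0.9],"angular":[0,0,0]},{"dp":[0.1,0.6,-0.9],"angular":[0,0,0]},{"dp":[0.1,0,-0.9],"angular":[0,0,0]},{"dp":[0,0,-0.9],"angular":[0,0,0]},{"dp":[0,0,-0.9],"angular":[0,0,0]},{"dp":[0,0,-0.9],"angular":[0,0,0]},{"dp":[0,0,-0.8],"angular":[0,0,0]},{"dp":[0,0,-0.5],"angular":[0,0,0]},{"dp":[0,0,0],"angular":[0,0,0]},{"dp":[0,0,0],"angular":[0,0,0]},{"dp":[0,0,0],"angular":[0,0,0]}]' 0.3 && python3 -m crank '[{"dp":[0,0,0],"angular":[0,0,0]},{"dp":[0,0,0],"angular":[0,0,0]},{"dp":[0,0,0],"angular":[0,0,0]},{"dp":[0,0,0],"angular":[0,0,0]},{"dp":[0,0,0],"angular":[0,0,0]},{"dp":[0,0,0],"angular":[0,0,0]}]' 1 60
```

```text
t: 5.0
tcp_pos: [0.5275, 0.2566, 0.1025]
tool_rot: [0.774, 0.633, 0.001, 0.0]
force: [0.4, -0.4, -0.4]
finger_gap: 0.697
gripper_force: 0.0
t: 5.6
tcp_pos: [0.5268, 0.2569, 0.1018]
tool_rot: [0.774, 0.633, 0.0, 0.0]
force: [-0.9, -0.1, 3.4]
finger_gap: 0.061
gripper_force: 59.3
```

```bash
python3 -m crank '[{"dp":[0,0,0.4],"angular":[0,0,0]},{"dp":[0,0,0.8],"angular":[0,0,0]},{"dp":[0,0,0.9],"angular":[0,0,0]},{"dp":[0,0,0.9],"angular":[0,0,0]},{"dp":[0,0,0.9],"angular":[0,0,0]},{"dp":[0,0,0.9],"angular":[0,0,0]},{"dp":[0,0,0.9],"angular":[0,0,0]},{"dp":[0,0,0.6],"angular":[0,0,0]},{"dp":[0,0,0],"angular":[0,0,0]}]' && python3 -m crank '[{"dp":[-0.1,-0.5,0],"angular":[0,0,0.8]},{"dp":[-0.1,-0.9,0],"angular":[0,0,1]},{"dp":[-0.1,-0.9,0],"angular":[0,0,1]},{"dp":[-0.1,-0.9,0],"angular":[0,0,0]},{"dp":[-0.1,-0.9,0],"angular":[0,0,0]},{"dp":[-0.1,-0.9,0],"angular":[0,0,0]},{"dp":[-0.1,-0.9,0],"angular":[0,0,0]},{"dp":[-0.1,-0.9,0],"angular":[0,0,0]},{"dp":[-0.1,-0.9,0],"angular":[0,0,0]},{"dp":[-0.1,-0.9,0],"angular":[0,0,0]},{"dp":[-0.1,-0.9,0],"angular":[0,0,0]},{"dp":[-0.1,-0.9,0],"angular":[0,0,0]},{"dp":[-0.1,-0.9,0],"angular":[0,0,0]},{"dp":[-0.1,-0.9,0],"angular":[0,0,0]},{"dp":[-0.2,-0.9,0],"angular":[0,0,0]},{"dp":[-0.2,-0.9,0],"angular":[0,0,0]},{"dp":[0,0,0],"angular":[0,0,0]},{"dp":[0,0,0],"angular":[0,0,0]},{"dp":[0,0,0],"angular":[0,0,0]}]'
python3 - <<'E'
from h import *
st,s,T=wsnap("w3");Ti=s["mount"];hsv=cv2.cvtColor(s["image"],cv2.COLOR_BGR2HSV)
print(st["tcp_pos"],R.from_quat(st["tool_rot"]).as_matrix().round(4)[:,1])
W=cloud(s,Ti) # tool coords
m=mask(W,hsv,"green")&(s["range_z"]<.3)&(s["range_z"]>0)
k,l,stt,ce=cv2.connectedComponentsWithStats(m.astype(np.uint8))
for i in range(1,k):
    if stt[i,4]>30:q=W[l==i];print(stt[i].tolist(),np.percentile(q,[1,50,99],axis=0).round(4).tolist())
E
```

```text
t: 6.5
tcp_pos: [0.5277, 0.2571, 0.2934]
tool_rot: [0.774, 0.633, 0.003, 0.001]
force: [0.2, 0.2, -1.6]
finger_gap: 0.06
gripper_force: 58.8
t: 8.4
tcp_pos: [0.4719, -0.1622, 0.2895]
tool_rot: [0.758, 0.652, -0.0, -0.001]
force: [0.6, 0.3, -2.3]
finger_gap: 0.059
gripper_force: 58.6
[ 0.47188876 -0.16223305  0.28951165] [ 0.9888 -0.149  -0.002 ]
```

View pics/w3.png

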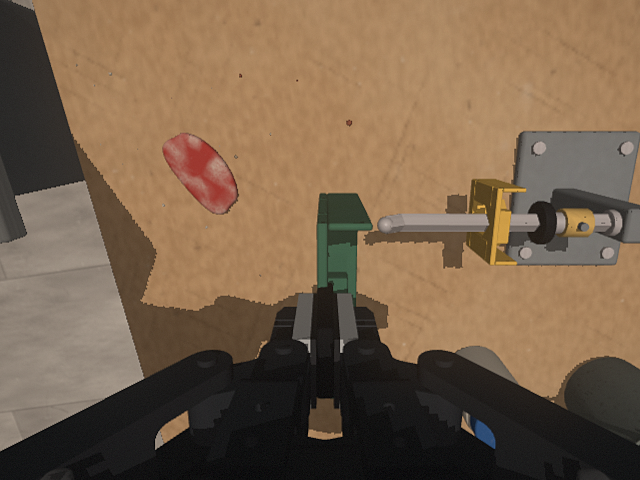

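The picture shows the green mould square in the gripper, with its far side edge at row 194. The rod tip is at (385,225), straight ahead. I'll get the lateral offset in hand from that edge.

```bash
python3 - <<'E'
from h import *
d=dict(np.load("pics/w3.npz"));W=cloud(d,d["mount"]);hsv=cv2.cvtColor(d["image"],cv2.COLOR_BGR2HSV)
print(hsv[250,328],hsv[205,340],W[250,328].round(4),W[205,340].round(4))
c=d["range_z"][:,322:350];e=[np.where(c[:,i]<.2)[0] for i in range(0,28,6)];print([ (x.min(),x.max()) if len(x) else None for x in e])
for i in range(0,28,6):
    r=np.where((d["range_z"][:,322+i]<.22)&(d["range_z"][:,322+i]>0))[0].min();print(322+i,r,W[r+1,322+i].round(4),ray(d,322+i,r,.022,d["mount"]).round(4))
# where the tip/rod sit now
T=d["T"];P=cloud(d,T);m=(P[...,2]>.095)&(P[...,2]<.13)&(P[...,0]>.5)
pts=[]
for cc in range(398,462,4):
    r=np.where(m[195:250,cc])[0]+195
    if 5<len(r)<30: pts.append(ray(d,cc,(r.min()+r.max())/2,.105,T))
p=np.array(pts);k=np.polyfit(p[:,0],p[:,1],1);print(k,np.degrees(np.arctan(k[0])),"y at .515",np.polyval(k,.515))
E
```

```text
[65 70 91] [46 65 59] [0.0045 0.0021 0.0908] [0.0344 0.0071 0.0583]
[(np.int64(200), np.int64(479)), (np.int64(76), np.int64(479)), (np.int64(200), np.int64(479)), (np.int64(155), np.int64(479)), (np.int64(36), np.int64(479))]
322 193 [ 0.0346 -0.001   0.0883] [ 0.0452 -0.0005  0.022 ]
328 194 [0.0342 0.002  0.0874] [0.0449 0.0016 0.022 ]
334 193 [0.0344 0.0051 0.0898] [0.0452 0.0036 0.022 ]
340 193 [0.0345 0.0081 0.0892] [0.0452 0.0057 0.022 ]
346 194 [0.0345 0.011  0.0858] [0.0449 0.0078 0.022 ]
[-0.15082956 -0.09241043] -8.577244311464192 y at .515 -0.17008764910514915
```

The mould centre sits about 1.8 mm toward −y from the TCP, and the TCP is already offset to suit. I'll lower to passing height, go over the tip, then settle onto the rod.

```bash
cat > guard.py <<'E'
# prints push force along the rod; fails if above limit
import sys,numpy as np
from station import sense
s=sense();f=s["force"];p=s["tcp_pos"];u=np.array([.9887,-.1502,0]);post=np.array([.6935,-.1972,0])
F=-f@u;print("F %.1f fz %.1f s_tcp %.4f lat %.4f z %.4f"%(F,f[2],(post-p)@u,(p-post)@np.array([.1502,.9887,0]),p[2]))
sys.exit(F>float(sys.argv[1]))
E
python3 -m crank '[{"dp":[0,0,-0.7],"angular":[0,0,0]},{"dp":[0,0,-0.9],"angular":[0,0,0]},{"dp":[0,0,-0.9],"angular":[0,0,0]},{"dp":[0,0,-0.9],"angular":[0,0,0]},{"dp":[0,0,-0.6],"angular":[0,0,0]},{"dp":[0,0,0],"angular":[0,0,0]},{"dp":[0,0,0],"angular":[0,0,0]}]' >/dev/null; python3 guard.py 4 && python3 -m crank '[{"dp":[0.2,-0.03,0],"angular":[0,0,0]},{"dp":[0.2,-0.03,0],"angular":[0,0,0]},{"dp":[0.2,-0.03,0],"angular":[0,0,0]},{"dp":[0.2,-0.03,0],"angular":[0,0,0]},{"dp":[0.2,-0.03,0],"angular":[0,0,0]},{"dp":[0,0,0],"angular":[0,0,0]}]'>/dev/null; python3 guard.py 4 && python3 -m crank '[{"dp":[0.2,-0.03,0],"angular":[0,0,0]},{"dp":[0.2,-0.03,0],"angular":[0,0,0]},{"dp":[0.2,-0.03,0],"angular":[0,0,0]},{"dp":[0.2,-0.03,0],"angular":[0,0,0]},{"dp":[0.2,-0.03,0],"angular":[0,0,0]},{"dp":[0.2,-0.03,0],"angular":[0,0,0]},{"dp":[0.2,-0.03,0],"angular":[0,0,0]},{"dp":[0,0,0],"angular":[0,0,0]},{"dp":[0,0,0],"angular":[0,0,0]}]'>/dev/null; python3 guard.py 4
```

```text
F -0.8 fz -2.1 s_tcp 0.2234 lat 0.0010 z 0.1704
F -0.8 fz -2.1 s_tcp 0.2234 lat 0.0010 z 0.1704
F -0.8 fz -2.1 s_tcp 0.2234 lat 0.0010 z 0.1704False
False
False
```

```bash
sed -i 's/sys.exit(F>/sys.exit(int(F>/; s/argv\[1\]))$/argv[1])))/' guard.py; tail -1 guard.py
python3 guard.py 4 && python3 -m crank '[{"dp":[0.2,-0.03,0],"angular":[0,0,0]},{"dp":[0.2,-0.03,0],"angular":[0,0,0]},{"dp":[0.2,-0.03,0],"angular":[0,0,0]},{"dp":[0.2,-0.03,0],"angular":[0,0,0]},{"dp":[0.2,-0.03,0],"angular":[0,0,0]},{"dp":[0,0,0],"angular":[0,0,0]}]'>/dev/null; python3 guard.py 4 && python3 -m crank '[{"dp":[0.2,-0.03,0],"angular":[0,0,0]},{"dp":[0.2,-0.03,0],"angular":[0,0,0]},{"dp":[0.2,-0.03,0],"angular":[0,0,0]},{"dp":[0.2,-0.03,0],"angular":[0,0,0]},{"dp":[0.2,-0.03,0],"angular":[0,0,0]},{"dp":[0.2,-0.03,0],"angular":[0,0,0]},{"dp":[0.2,-0.03,0],"angular":[0,0,0]},{"dp":[0,0,0],"angular":[0,0,0]},{"dp":[0,0,0],"angular":[0,0,0]}]'>/dev/null; python3 guard.py 4
python3 - <<'E'
from h import *
wsnap("w4")
E
```

```text
sys.exit(int(F>float(sys.argv[1])))
F -0.8 fz -2.1 s_tcp 0.2234 lat 0.0010 z 0.1704
F 0.3 fz -1.5 s_tcp 0.1920 lat 0.0001 z 0.1705
F -0.1 fz -2.1 s_tcp 0.1509 lat 0.0005 z 0.1702
```

View pics/w4.png

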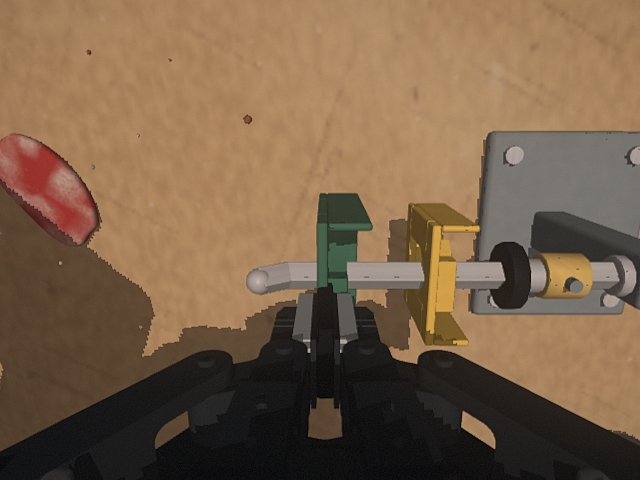

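The green V has passed over the tip: the tip at (258,282) is in front of the plate and yellow at (430,270) is behind it. Now I'll lower it onto the rod.

```bash
python3 -m crank '[{"dp":[0,0.04,-0.1],"angular":[0,0,0]},{"dp":[0,0,-0.1],"angular":[0,0,0]},{"dp":[0,0,-0.1],"angular":[0,0,0]},{"dp":[0,0,-0.1],"angular":[0,0,0]},{"dp":[0,0,0],"angular":[0,0,0]},{"dp":[0,0,0],"angular":[0,0,0]}]'>/dev/null; python3 guard.py 4 && python3 -m crank '[{"dp":[0,0,-0.05],"angular":[0,0,0]},{"dp":[0,0,-0.05],"angular":[0,0,0]},{"dp":[0,0,0],"angular":[0,0,0]},{"dp":[0,0,0],"angular":[0,0,0]}]'>/dev/null; python3 guard.py 4;  python3 -m crank '[{"dp":[0,0,-0.05],"angular":[0,0,0]},{"dp":[0,0,0],"angular":[0,0,0]},{"dp":[0,0,0],"angular":[0,0,0]}]'>/dev/null; python3 guard.py 4
```

```text
F -0.2 fz -3.0 s_tcp 0.1511 lat 0.0017 z 0.1581
F 0.0 fz -2.5 s_tcp 0.1510 lat 0.0016 z 0.1553
F -0.5 fz -2.0 s_tcp 0.1510 lat 0.0017 z 0.1538
```

```bash
python3 -m crank '[{"dp":[0,0,-0.05],"angular":[0,0,0]},{"dp":[0,0,0],"angular":[0,0,0]}]'>/dev/null; python3 guard.py 3 && python3 -m crank '[{"dp":[0.2,-0.03,0],"angular":[0,0,0]},{"dp":[0.2,-0.03,0],"angular":[0,0,0]},{"dp":[0.2,-0.03,0],"angular":[0,0,0]},{"dp":[0.2,-0.03,0],"angular":[0,0,0]},{"dp":[0.2,-0.03,0],"angular":[0,0,0]},{"dp":[0,0,0],"angular":[0,0,0]}]'>/dev/null; python3 guard.py 3 && python3 -m crank '[{"dp":[0.1,-0.015,0],"angular":[0,0,0]},{"dp":[0.1,-0.015,0],"angular":[0,0,0]},{"dp":[0,0,0],"angular":[0,0,0]}]'>/dev/null; python3 guard.py 3 && python3 -m crank '[{"dp":[0.1,-0.015,0],"angular":[0,0,0]},{"dp":[0,0,0],"angular":[0,0,0]}]'>/dev/null; python3 guard.py 3 && python3 -m crank '[{"dp":[0.1,-0.015,0],"angular":[0,0,0]},{"dp":[0,0,0],"angular":[0,0,0]}]'>/dev/null; python3 guard.py 3  && python3 -m crank '[{"dp":[0.1,-0.015,0],"angular":[0,0,0]},{"dp":[0,0,0],"angular":[0,0,0]}]'>/dev/null; python3 guard.py 3
```

```text
F -0.1 fz -1.7 s_tcp 0.1511 lat 0.0017 z 0.1521
F 0.5 fz -2.6 s_tcp 0.1194 lat 0.0016 z 0.1524
F -0.6 fz -2.0 s_tcp 0.1142 lat 0.0017 z 0.1523
F -0.4 fz -2.6 s_tcp 0.1112 lat 0.0017 z 0.1524
F 0.1 fz -2.0 s_tcp 0.1080 lat 0.0017 z 0.1524
F 0.4 fz -1.4 s_tcp 0.1050 lat 0.0017 z 0.1524
```

```bash
G="python3 guard.py 2.2"; 
$G && python3 -m crank '[{"dp":[0.07,-0.01,0],"angular":[0,0,0]},{"dp":[0,0,0],"angular":[0,0,0]}]'>/dev/null; $G && python3 -m crank '[{"dp":[0.05,-0.0075,0],"angular":[0,0,0]},{"dp":[0,0,0],"angular":[0,0,0]}]'>/dev/null; $G && python3 -m crank '[{"dp":[0.05,-0.0075,0],"angular":[0,0,0]},{"dp":[0,0,0],"angular":[0,0,0]}]'>/dev/null; $G && python3 -m crank '[{"dp":[0.05,-0.0075,0],"angular":[0,0,0]},{"dp":[0,0,0],"angular":[0,0,0]}]'>/dev/null; $G && python3 -m crank '[{"dp":[0.05,-0.0075,0],"angular":[0,0,0]},{"dp":[0,0,0],"angular":[0,0,0]}]'>/dev/null; $G && python3 -m crank '[{"dp":[0.05,-0.0075,0],"angular":[0,0,0]},{"dp":[0,0,0],"angular":[0,0,0]}]'>/dev/null; $G && python3 -m crank '[{"dp":[0.05,-0.0075,0],"angular":[0,0,0]},{"dp":[0,0,0],"angular":[0,0,0]}]'>/dev/null; $G && python3 -m crank '[{"dp":[0.05,-0.0075,0],"angular":[0,0,0]},{"dp":[0,0,0],"angular":[0,0,0]}]'>/dev/null; $G
```

```text
F 0.4 fz -1.4 s_tcp 0.1050 lat 0.0017 z 0.1524
F 0.4 fz -2.5 s_tcp 0.1030 lat 0.0017 z 0.1523
F 0.0 fz -1.6 s_tcp 0.1016 lat 0.0017 z 0.1523
F -0.2 fz -1.9 s_tcp 0.1001 lat 0.0017 z 0.1523
F -0.4 fz -2.2 s_tcp 0.0986 lat 0.0017 z 0.1523
F -0.5 fz -1.2 s_tcp 0.0970 lat 0.0017 z 0.1523
F 0.6 fz -1.9 s_tcp 0.0955 lat 0.0017 z 0.1523
F 0.0 fz -2.7 s_tcp 0.0940 lat 0.0017 z 0.1523
F 0.2 fz -2.4 s_tcp 0.0925 lat 0.0017 z 0.1523
```

```bash
G="python3 guard.py 2.2"; 
$G && python3 -m crank '[{"dp":[0.05,-0.0075,0],"angular":[0,0,0]},{"dp":[0,0,0],"angular":[0,0,0]}]'>/dev/null; $G && python3 -m crank '[{"dp":[0.05,-0.0075,0],"angular":[0,0,0]},{"dp":[0,0,0],"angular":[0,0,0]}]'>/dev/null; $G && python3 -m crank '[{"dp":[0.05,-0.0075,0],"angular":[0,0,0]},{"dp":[0,0,0],"angular":[0,0,0]}]'>/dev/null; $G && python3 -m crank '[{"dp":[0.05,-0.0075,0],"angular":[0,0,0]},{"dp":[0,0,0],"angular":[0,0,0]}]'>/dev/null; $G && python3 -m crank '[{"dp":[0.05,-0.0075,0],"angular":[0,0,0]},{"dp":[0,0,0],"angular":[0,0,0]}]'>/dev/null; $G && python3 -m crank '[{"dp":[0.05,-0.0075,0],"angular":[0,0,0]},{"dp":[0,0,0],"angular":[0,0,0]}]'>/dev/null; $G && python3 -m crank '[{"dp":[0.05,-0.0075,0],"angular":[0,0,0]},{"dp":[0,0,0],"angular":[0,0,0]}]'>/dev/null; $G && python3 -m crank '[{"dp":[0.05,-0.0075,0],"angular":[0,0,0]},{"dp":[0,0,0],"angular":[0,0,0]}]'>/dev/null; $G
```

```text
F 0.2 fz -2.4 s_tcp 0.0925 lat 0.0017 z 0.1523
F 1.0 fz -2.0 s_tcp 0.0910 lat 0.0017 z 0.1523
F -0.2 fz -2.1 s_tcp 0.0895 lat 0.0017 z 0.1524
F 1.2 fz -1.8 s_tcp 0.0887 lat 0.0018 z 0.1521
F 3.8 fz -0.9 s_tcp 0.0879 lat 0.0018 z 0.1521
F 3.8 fz -0.9 s_tcp 0.0879 lat 0.0018 z 0.1521
F 3.8 fz -0.9 s_tcp 0.0879 lat 0.0018 z 0.1521
F 3.8 fz -0.9 s_tcp 0.0879 lat 0.0018 z 0.1521
F 3.8 fz -0.9 s_tcp 0.0879 lat 0.0018 z 0.1521
```

Contact felt at s≈0.089. I'll press on gently to about 8 N.

```bash
G="python3 guard.py 6.8"; 
$G && python3 -m crank '[{"dp":[0.04,-0.006,0],"angular":[0,0,0]},{"dp":[0,0,0],"angular":[0,0,0]}]'>/dev/null; $G && python3 -m crank '[{"dp":[0.04,-0.006,0],"angular":[0,0,0]},{"dp":[0,0,0],"angular":[0,0,0]}]'>/dev/null; $G && python3 -m crank '[{"dp":[0.04,-0.006,0],"angular":[0,0,0]},{"dp":[0,0,0],"angular":[0,0,0]}]'>/dev/null; $G && python3 -m crank '[{"dp":[0.04,-0.006,0],"angular":[0,0,0]},{"dp":[0,0,0],"angular":[0,0,0]}]'>/dev/null; $G
```

```text
F 3.8 fz -0.9 s_tcp 0.0879 lat 0.0018 z 0.1521
F 5.1 fz -0.6 s_tcp 0.0872 lat 0.0017 z 0.1520
F 7.3 fz 0.4 s_tcp 0.0867 lat 0.0017 z 0.1520
F 7.3 fz 0.4 s_tcp 0.0867 lat 0.0017 z 0.1520
F 7.3 fz 0.4 s_tcp 0.0867 lat 0.0017 z 0.1520
```

```bash
python3 -m crank '[{"dp":[0.02,-0.003,0],"angular":[0,0,0]},{"dp":[0,0,0],"angular":[0,0,0]},{"dp":[0,0,0],"angular":[0,0,0]},{"dp":[0,0,0],"angular":[0,0,0]}]'; python3 guard.py 9; python3 - <<'E'
from h import *
wsnap("w5")
E
```

```text
t: 16.9
tcp_pos: [0.6083, -0.1825, 0.152]
tool_rot: [0.758, 0.652, -0.002, -0.003]
force: [-7.7, -0.8, 1.5]
finger_gap: 0.057
gripper_force: 59.3
F 7.5 fz 1.5 s_tcp 0.0865 lat 0.0017 z 0.1520
```

View pics/w5.png

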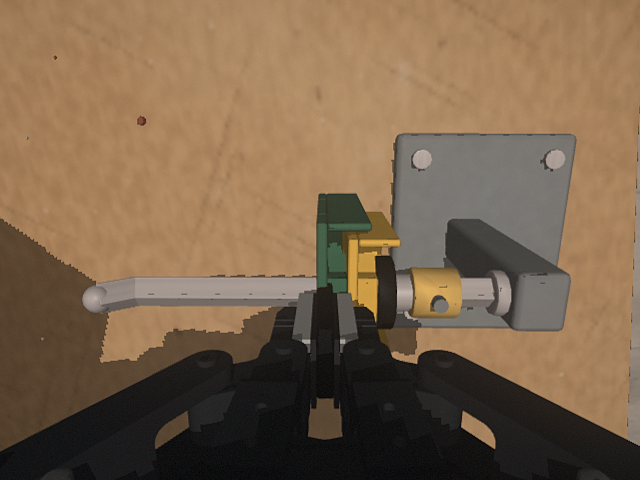

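Green is nested over yellow against the buffer (green plate at 335, yellow at 360, disc at 385), with 7.5 N held. I'll ease off, release and lift.

```bash
python3 -m crank '[{"dp":[-0.05,0.0075,0],"angular":[0,0,0]},{"dp":[-0.05,0.0075,0],"angular":[0,0,0]},{"dp":[0,0,0],"angular":[0,0,0]}]'>/dev/null; python3 guard.py 1.5 || python3 -m crank '[{"dp":[-0.04,0.006,0],"angular":[0,0,0]},{"dp":[0,0,0],"angular":[0,0,0]}]'>/dev/null; python3 guard.py 1.5 || python3 -m crank '[{"dp":[-0.03,0.0045,0],"angular":[0,0,0]},{"dp":[0,0,0],"angular":[0,0,0]}]'>/dev/null; python3 guard.py 1.5
```

```text
F 5.0 fz -1.3 s_tcp 0.0877 lat 0.0018 z 0.1520
F 4.3 fz -2.0 s_tcp 0.0880 lat 0.0019 z 0.1522
F 2.3 fz -2.9 s_tcp 0.0884 lat 0.0020 z 0.1523
```

```bash
python3 -m crank '[{"dp":[-0.03,0.0045,0],"angular":[0,0,0]},{"dp":[0,0,0],"angular":[0,0,0]}]'>/dev/null; python3 guard.py 1.5 ; python3 -m crank '[{"dp":[0,0,0],"angular":[0,0,0]},{"dp":[0,0,0],"angular":[0,0,0]},{"dp":[0,0,0],"angular":[0,0,0]},{"dp":[0,0,0],"angular":[0,0,0]}]' 0.6; python3 -m crank '[{"dp":[0,0,0.3],"angular":[0,0,0]},{"dp":[0,0,0.7],"angular":[0,0,0]},{"dp":[0,0,0.9],"angular":[0,0,0]},{"dp":[0,0,0.9],"angular":[0,0,0]},{"dp":[0,0,0.9],"angular":[0,0,0]},{"dp":[0,0,0.9],"angular":[0,0,0]},{"dp":[0,0,0.9],"angular":[0,0,0]},{"dp":[0,0,0.6],"angular":[0,0,0]},{"dp":[0,0,0],"angular":[0,0,0]},{"dp":[0,0,0],"angular":[0,0,0]}]'
python3 - <<'E'
from h import *
st,s,T=wsnap("w6");W=cloud(s,T);u=np.array([.9887,-.1502,0]);l=np.array([.1502,.9887,0]);post=np.array([.6935,-.1972,.105])
hsv=cv2.cvtColor(s["image"],cv2.COLOR_BGR2HSV)
d=W-post;S=-(d@u);L=d@l
def rep(n,m):
    print(n,m.sum(),"s",np.percentile(S[m],[2,50,98]).round(4),"lat",np.percentile(L[m],[2,50,98]).round(4),"z",np.percentile(d[m][:,2],[2,50,98]).round(4))
near=(abs(L)<.06)&(S>.03)&(S<.2)
rep("tab",near&(d[...,2]>.05)&(d[...,2]<.07))
rep("platetop",near&(d[...,2]>.0205)&(d[...,2]<.03)&(abs(L)>.015))
ye=near&(hsv[...,0]>15)&(hsv[...,0]<32)&(hsv[...,1]>140)&(d[...,2]>.008)
if ye.sum(): rep("yellow",ye)
E
```

```text
F 0.9 fz -0.9 s_tcp 0.0889 lat 0.0018 z 0.1526
t: 18.25
tcp_pos: [0.6057, -0.1822, 0.1527]
tool_rot: [0.758, 0.652, 0.0, 0.001]
force: [0.4, -0.2, -0.5]
finger_gap: 0.4
gripper_force: 0.0
t: 19.25
tcp_pos: [0.6048, -0.1819, 0.3355]
tool_rot: [0.758, 0.652, 0.0, 0.0]
force: [0.1, -0.1, -1.2]
finger_gap: 0.398
gripper_force: 0.0
tab 273 s [0.0864 0.0893 0.0915] lat [-0.0109  0.0013  0.0121] z [0.0537 0.059  0.0604]
platetop 410 s [0.073  0.0885 0.0917] lat [-0.0359  0.0176  0.036 ] z [0.0217 0.025  0.0265]
yellow 1159 s [0.0324 0.0715 0.08  ] lat [-0.0265  0.0011  0.028 ] z [0.0083 0.0161 0.0184]
```

View pics/w6.png

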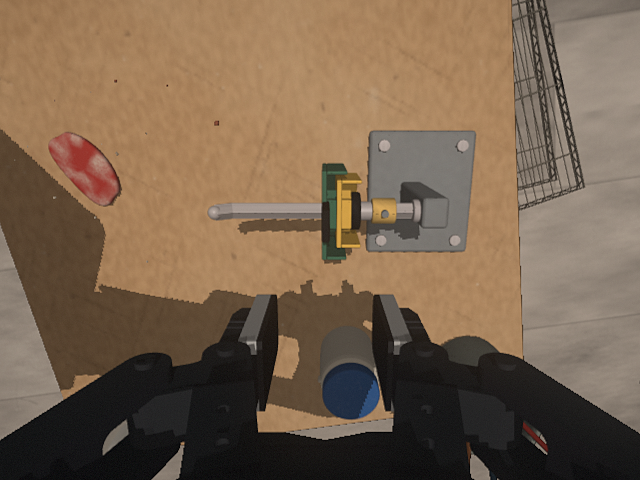

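Green hangs with its front face at s=0.0917 and yellow at 0.080, which is 12 mm apart and centred. Now the blue mould.

```bash
python3 -m crank '[{"dp":[-0.3,0.5,0],"angular":[0,0,-0.8]},{"dp":[-0.3,0.9,0],"angular":[0,0,-1]},{"dp":[-0.3,0.9,0],"angular":[0,0,-1]},{"dp":[-0.3,0.9,0],"angular":[0,0,0]},{"dp":[-0.3,0.9,0],"angular":[0,0,0]},{"dp":[-0.3,0.9,0],"angular":[0,0,0]},{"dp":[-0.3,0.9,0],"angular":[0,0,0]},{"dp":[-0.3,0.9,0],"angular":[0,0,0]},{"dp":[-0.3,0.9,0],"angular":[0,0,0]},{"dp":[-0.3,0.9,0],"angular":[0,0,0]},{"dp":[-0.2,0.9,0],"angular":[0,0,0]},{"dp":[-0.05,0.9,0],"angular":[0,0,0]},{"dp":[0,0.7,-0.3],"angular":[0,0,0]},{"dp":[0,0,-0.5],"angular":[0,0,0]},{"dp":[0,0,-0.5],"angular":[0,0,0]},{"dp":[0,0,0],"angular":[0,0,0]},{"dp":[0,0,0],"angular":[0,0,0]}]' 0.3
python3 - <<'E'
from h import *
st,s,T=wsnap("w7");W=cloud(s,T)
m=(W[...,2]>.15)&(W[...,2]<.172)&(W[...,1]>.12)&(W[...,1]<.19)&(W[...,0]>.48)&(W[...,0]<.54)
k,l,stt,ce=cv2.connectedComponentsWithStats(m.astype(np.uint8));i=1+np.argmax(stt[1:,4]);mm=l==i
zt=np.percentile(W[mm][:,2],90);pu=np.argwhere(mm&(W[...,2]>zt-.005))
P=np.array([ray(s,u,v,zt,T)[:2] for v,u in pu]);print(zt,cv2.minAreaRect((P*1000).astype(np.float32)),st["tcp_pos"])
E
```

```text
t: 21.0
tcp_pos: [0.507, 0.1509, 0.2953]
tool_rot: [0.774, 0.633, -0.001, -0.001]
force: [0.1, -0.0, -0.3]
finger_gap: 0.698
gripper_force: 0.0
0.16287512174691163 ((506.9196472167969, 154.4763946533203), (23.751928329467773, 5.670926570892334), 78.61311340332031) [0.50702885 0.15092874 0.29530605]
```

```bash
python3 -m crank '[{"dp":[0,0.13,-0.5],"angular":[0,0,0]},{"dp":[0,0,-0.9],"angular":[0,0,0]},{"dp":[0,0,-0.9],"angular":[0,0,0]},{"dp":[0,0,-0.9],"angular":[0,0,0]},{"dp":[0,0,-0.9],"angular":[0,0,0]},{"dp":[0,0,-0.6],"angular":[0,0,0]},{"dp":[0,0,-0.3],"angular":[0,0,0]},{"dp":[0,0,0],"angular":[0,0,0]},{"dp":[0,0,0],"angular":[0,0,0]},{"dp":[0,0,0],"angular":[0,0,0]}]' && python3 -m crank '[{"dp":[0,0,0],"angular":[0,0,0]},{"dp":[0,0,0],"angular":[0,0,0]},{"dp":[0,0,0],"angular":[0,0,0]},{"dp":[0,0,0],"angular":[0,0,0]},{"dp":[0,0,0],"angular":[0,0,0]},{"dp":[0,0,0],"angular":[0,0,0]}]' 1 60
```

```text
t: 22.05
tcp_pos: [0.5086, 0.155, 0.1475]
tool_rot: [0.774, 0.633, 0.001, 0.001]
force: [0.1, 0.1, 0.4]
finger_gap: 0.7
gripper_force: 0.0
t: 22.65
tcp_pos: [0.5076, 0.155, 0.1466]
tool_rot: [0.774, 0.633, 0.0, 0.0]
force: [-1.3, 0.1, 3.6]
finger_gap: 0.06
gripper_force: 59.2
```

```bash
python3 -m crank '[{"dp":[0,0,0.4],"angular":[0,0,0]},{"dp":[0,0,0.8],"angular":[0,0,0]},{"dp":[0,0,0.8],"angular":[0,0,0]},{"dp":[-0.1,-0.6,0],"angular":[0,0,0.8]},{"dp":[-0.1,-0.9,0],"angular":[0,0,1]},{"dp":[-0.1,-0.9,0],"angular":[0,0,1]},{"dp":[-0.1,-0.9,0],"angular":[0,0,0]},{"dp":[-0.1,-0.9,0],"angular":[0,0,0]},{"dp":[-0.1,-0.9,0],"angular":[0,0,0]},{"dp":[-0.1,-0.9,0],"angular":[0,0,0]},{"dp":[-0.1,-0.9,0],"angular":[0,0,0]},{"dp":[-0.1,-0.9,0],"angular":[0,0,0]},{"dp":[-0.1,-0.9,0],"angular":[0,0,0]},{"dp":[-0.1,-0.9,0],"angular":[0,0,0]},{"dp":[-0.1,-0.9,0],"angular":[0,0,0]},{"dp":[0,0,0],"angular":[0,0,0]},{"dp":[0,0,0],"angular":[0,0,0]},{"dp":[0,0,0],"angular":[0,0,0]}]'; python3 guard.py 9
python3 - <<'E'
from h import *
st,s,T=wsnap("w8");W=cloud(s,s["mount"]);print(R.from_quat(st["tool_rot"]).as_matrix().round(4)[:,1])
for c in range(320,350,6):
    r=np.where((s["range_z"][:,c]<.27)&(s["range_z"][:,c]>.12))[0].min();print(c,r,W[r+2,c].round(4),ray(s,c,r,.0766+.062,s["mount"]).round(4))
E
```

```text
t: 24.45
tcp_pos: [0.4711, -0.1591, 0.2063]
tool_rot: [0.758, 0.652, -0.0, -0.001]
force: [0.2, 0.3, -2.3]
finger_gap: 0.054
gripper_force: 58.6
F -0.1 fz -2.3 s_tcp 0.2256 lat 0.0042 z 0.2063
[ 0.9888 -0.149  -0.001 ]
320 172 [ 0.0414 -0.0023  0.1178] [ 0.0404 -0.0025  0.1386]
326 172 [0.0408 0.0011 0.1237] [0.0404 0.0012 0.1386]
332 171 [0.0415 0.0046 0.1224] [0.041  0.0048 0.1386]
338 171 [0.0415 0.0081 0.123 ] [0.041  0.0085 0.1386]
344 171 [0.0415 0.0115 0.1228] [0.041  0.0122 0.1386]
```

View pics/w8.png

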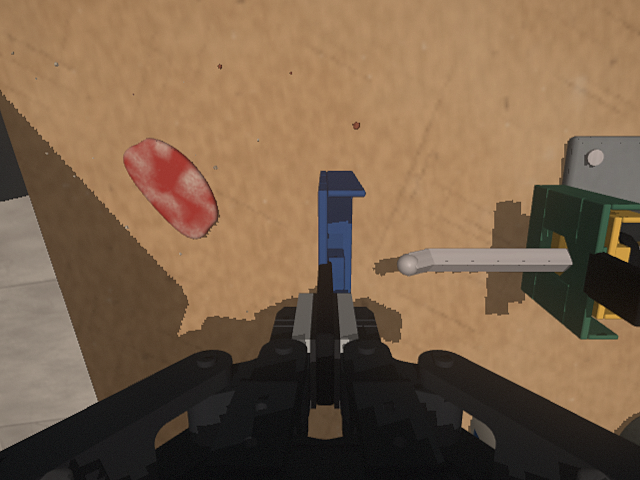

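That was the tenth view, so the rest runs on numbers. It shows the blue mould square in the gripper at (338,235), the rod tip ahead at (407,263), and green and yellow hanging nested. I'll centre it and go over the tip.

```bash
python3 -m crank '[{"dp":[0.2,-0.12,0],"angular":[0,0,0]},{"dp":[0.2,-0.03,0],"angular":[0,0,0]},{"dp":[0.2,-0.03,0],"angular":[0,0,0]},{"dp":[0.2,-0.03,0],"angular":[0,0,0]},{"dp":[0.2,-0.03,0],"angular":[0,0,0]},{"dp":[0,0,0],"angular":[0,0,0]}]'>/dev/null; python3 guard.py 3 && python3 -m crank '[{"dp":[0.2,-0.03,0],"angular":[0,0,0]},{"dp":[0.2,-0.03,0],"angular":[0,0,0]},{"dp":[0.2,-0.03,0],"angular":[0,0,0]},{"dp":[0.2,-0.03,0],"angular":[0,0,0]},{"dp":[0.2,-0.03,0],"angular":[0,0,0]},{"dp":[0.2,-0.03,0],"angular":[0,0,0]},{"dp":[0.2,-0.03,0],"angular":[0,0,0]},{"dp":[0,0,0],"angular":[0,0,0]},{"dp":[0,0,0],"angular":[0,0,0]}]'; python3 guard.py 3 && python3 -m crank '[{"dp":[0,0,-0.1],"angular":[0,0,0]},{"dp":[0,0,-0.1],"angular":[0,0,0]},{"dp":[0,0,-0.1],"angular":[0,0,0]},{"dp":[0,0,-0.1],"angular":[0,0,0]},{"dp":[0,0,0],"angular":[0,0,0]},{"dp":[0,0,0],"angular":[0,0,0]}]'; python3 guard.py 3 && python3 -m crank '[{"dp":[0,0,-0.06],"angular":[0,0,0]},{"dp":[0,0,-0.06],"angular":[0,0,0]},{"dp":[0,0,0],"angular":[0,0,0]},{"dp":[0,0,0],"angular":[0,0,0]}]'; python3 guard.py 3
```

```text
F -0.3 fz -2.5 s_tcp 0.1930 lat 0.0006 z 0.2063
t: 26.0
tcp_pos: [0.5435, -0.1735, 0.2062]
tool_rot: [0.758, 0.652, -0.0, -0.0]
force: [0.2, 0.5, -2.7]
finger_gap: 0.061
gripper_force: 58.6
F -0.1 fz -2.7 s_tcp 0.1519 lat 0.0009 z 0.2062
t: 26.6
tcp_pos: [0.5435, -0.1735, 0.1942]
tool_rot: [0.758, 0.652, -0.0, -0.0]
force: [-0.8, 0.2, -2.5]
finger_gap: 0.058
gripper_force: 58.6
F 0.8 fz -2.5 s_tcp 0.1518 lat 0.0009 z 0.1942
t: 27.0
tcp_pos: [0.5435, -0.1736, 0.1907]
tool_rot: [0.758, 0.652, -0.0, -0.0]
force: [0.8, -0.5, -2.0]
finger_gap: 0.058
gripper_force: 58.6
F -0.8 fz -2.0 s_tcp 0.1518 lat 0.0008 z 0.1907
```

```bash
python3 -m crank '[{"dp":[0,0,-0.04],"angular":[0,0,0]},{"dp":[0,0,0],"angular":[0,0,0]},{"dp":[0,0,0],"angular":[0,0,0]}]'; python3 -m crank '[{"dp":[0,0,-0.03],"angular":[0,0,0]},{"dp":[0,0,0],"angular":[0,0,0]},{"dp":[0,0,0],"angular":[0,0,0]}]'
```

```text
t: 27.3
tcp_pos: [0.5437, -0.1733, 0.1896]
tool_rot: [0.758, 0.652, 0.0, -0.0]
force: [0.8, 1.7, -1.9]
finger_gap: 0.058
gripper_force: 58.8
t: 27.6
tcp_pos: [0.5438, -0.173, 0.1889]
tool_rot: [0.758, 0.652, 0.001, -0.0]
force: [0.3, 3.0, 2.4]
finger_gap: 0.059
gripper_force: 59.2
```

The V touches on one side and is pushed toward +y, so I'll shift that way until the side force vanishes.

```bash
python3 -m crank '[{"dp":[0,0.04,0],"angular":[0,0,0]},{"dp":[0,0,0],"angular":[0,0,0]},{"dp":[0,0,0],"angular":[0,0,0]}]'; python3 guard.py 3
```

```text
t: 27.9
tcp_pos: [0.5436, -0.1726, 0.1887]
tool_rot: [0.758, 0.652, -0.0, 0.0]
force: [1.1, 1.9, 2.1]
finger_gap: 0.059
gripper_force: 59.2
F -0.8 fz 2.1 s_tcp 0.1519 lat 0.0018 z 0.1887
```

```bash
python3 -m crank '[{"dp":[0,0.03,0],"angular":[0,0,0]},{"dp":[0,0,0],"angular":[0,0,0]},{"dp":[0,0,0],"angular":[0,0,0]}]'; python3 -m crank '[{"dp":[0,0.02,0],"angular":[0,0,0]},{"dp":[0,0,0],"angular":[0,0,0]},{"dp":[0,0,0],"angular":[0,0,0]}]'; python3 guard.py 3
```

```text
t: 28.2
tcp_pos: [0.5437, -0.1722, 0.1887]
tool_rot: [0.758, 0.652, -0.0, 0.001]
force: [-0.3, -0.9, 0.4]
finger_gap: 0.06
gripper_force: 59.1
t: 28.5
tcp_pos: [0.5437, -0.1717, 0.1887]
tool_rot: [0.758, 0.652, -0.0, 0.001]
force: [-0.8, -2.7, -0.1]
finger_gap: 0.058
gripper_force: 59.0
F 0.4 fz -0.1 s_tcp 0.1519 lat 0.0027 z 0.1887
```

```bash
G="python3 guard.py 2.2"; python3 -m crank '[{"dp":[0,-0.02,0.01],"angular":[0,0,0]},{"dp":[0,0,0],"angular":[0,0,0]}]'>/dev/null; $G && python3 -m crank '[{"dp":[0.2,-0.03,0],"angular":[0,0,0]},{"dp":[0.2,-0.03,0],"angular":[0,0,0]},{"dp":[0.2,-0.03,0],"angular":[0,0,0]},{"dp":[0.2,-0.03,0],"angular":[0,0,0]},{"dp":[0.2,-0.03,0],"angular":[0,0,0]},{"dp":[0.2,-0.03,0],"angular":[0,0,0]},{"dp":[0,0,0],"angular":[0,0,0]}]'; $G && python3 -m crank '[{"dp":[0.1,-0.015,0],"angular":[0,0,0]},{"dp":[0.1,-0.015,0],"angular":[0,0,0]},{"dp":[0,0,0],"angular":[0,0,0]}]'>/dev/null; $G && python3 -m crank '[{"dp":[0.07,-0.01,0],"angular":[0,0,0]},{"dp":[0,0,0],"angular":[0,0,0]}]'>/dev/null; $G && python3 -m crank '[{"dp":[0.07,-0.01,0],"angular":[0,0,0]},{"dp":[0,0,0],"angular":[0,0,0]}]'>/dev/null; $G
```

```text
F -0.1 fz 0.3 s_tcp 0.1520 lat 0.0027 z 0.1889
t: 29.4
tcp_pos: [0.5809, -0.1771, 0.1889]
tool_rot: [0.758, 0.652, 0.001, 0.001]
force: [-0.1, -3.0, 0.7]
finger_gap: 0.056
gripper_force: 59.0
F -0.3 fz 0.7 s_tcp 0.1144 lat 0.0029 z 0.1889
F 0.4 fz 0.3 s_tcp 0.1091 lat 0.0030 z 0.1890
F -0.1 fz -0.3 s_tcp 0.1073 lat 0.0030 z 0.1889
F -0.7 fz 0.6 s_tcp 0.1051 lat 0.0030 z 0.1889
```

```bash
python3 -m crank '[{"dp":[0,-0.03,0],"angular":[0,0,0]},{"dp":[0,0,0],"angular":[0,0,0]}]'; python3 -m crank '[{"dp":[0,-0.015,0],"angular":[0,0,0]},{"dp":[0,0,0],"angular":[0,0,0]}]'; python3 guard.py 3
```

```text
t: 30.3
tcp_pos: [0.5898, -0.1789, 0.1887]
tool_rot: [0.758, 0.652, 0.0, -0.0]
force: [0.2, -1.2, 0.6]
finger_gap: 0.061
gripper_force: 59.0
t: 30.5
tcp_pos: [0.5897, -0.1791, 0.1887]
tool_rot: [0.758, 0.652, 0.0, -0.001]
force: [0.1, -0.8, -0.6]
finger_gap: 0.061
gripper_force: 58.9
F -0.2 fz -0.6 s_tcp 0.1053 lat 0.0023 z 0.1887
```

Centred. Next I'll advance to contact.

```bash
G="python3 guard.py 2.2"; 
$G && python3 -m crank '[{"dp":[0.05,-0.0085,0],"angular":[0,0,0]},{"dp":[0,0,0],"angular":[0,0,0]}]'>/dev/null; $G && python3 -m crank '[{"dp":[0.05,-0.0085,0],"angular":[0,0,0]},{"dp":[0,0,0],"angular":[0,0,0]}]'>/dev/null; $G && python3 -m crank '[{"dp":[0.05,-0.0085,0],"angular":[0,0,0]},{"dp":[0,0,0],"angular":[0,0,0]}]'>/dev/null; $G && python3 -m crank '[{"dp":[0.05,-0.0085,0],"angular":[0,0,0]},{"dp":[0,0,0],"angular":[0,0,0]}]'>/dev/null; $G && python3 -m crank '[{"dp":[0.05,-0.0085,0],"angular":[0,0,0]},{"dp":[0,0,0],"angular":[0,0,0]}]'>/dev/null; $G && python3 -m crank '[{"dp":[0.05,-0.0085,0],"angular":[0,0,0]},{"dp":[0,0,0],"angular":[0,0,0]}]'>/dev/null; $G
```

```text
F -0.2 fz -0.6 s_tcp 0.1053 lat 0.0023 z 0.1887
F -1.1 fz 0.4 s_tcp 0.1038 lat 0.0022 z 0.1887
F -0.2 fz -1.0 s_tcp 0.1021 lat 0.0022 z 0.1887
F 0.3 fz -0.1 s_tcp 0.1009 lat 0.0021 z 0.1887
F 2.5 fz 1.1 s_tcp 0.1002 lat 0.0020 z 0.1887
F 2.5 fz 1.1 s_tcp 0.1002 lat 0.0020 z 0.1887
F 2.5 fz 1.1 s_tcp 0.1002 lat 0.0020 z 0.1887
```

```bash
G="python3 guard.py 6.5"; 
$G && python3 -m crank '[{"dp":[0.04,-0.006,0],"angular":[0,0,0]},{"dp":[0,0,0],"angular":[0,0,0]}]'>/dev/null; $G && python3 -m crank '[{"dp":[0.04,-0.006,0],"angular":[0,0,0]},{"dp":[0,0,0],"angular":[0,0,0]}]'>/dev/null; $G && python3 -m crank '[{"dp":[0.04,-0.006,0],"angular":[0,0,0]},{"dp":[0,0,0],"angular":[0,0,0]}]'>/dev/null; $G && python3 -m crank '[{"dp":[0.04,-0.006,0],"angular":[0,0,0]},{"dp":[0,0,0],"angular":[0,0,0]}]'>/dev/null; $G && python3 -m crank '[{"dp":[0.04,-0.006,0],"angular":[0,0,0]},{"dp":[0,0,0],"angular":[0,0,0]}]'>/dev/null; $G
```

```text
F 2.5 fz 1.1 s_tcp 0.1002 lat 0.0020 z 0.1887
F 4.6 fz 2.3 s_tcp 0.0994 lat 0.0021 z 0.1887
F 5.7 fz 3.0 s_tcp 0.0988 lat 0.0021 z 0.1887
F 7.6 fz 4.2 s_tcp 0.0982 lat 0.0021 z 0.1887
F 7.6 fz 4.2 s_tcp 0.0982 lat 0.0021 z 0.1887
F 7.6 fz 4.2 s_tcp 0.0982 lat 0.0021 z 0.1887
```

```bash
python3 -m crank '[{"dp":[0.02,-0.003,0],"angular":[0,0,0]},{"dp":[0,0,0],"angular":[0,0,0]},{"dp":[0,0,0],"angular":[0,0,0]},{"dp":[0,0,0],"angular":[0,0,0]},{"dp":[0,0,0],"angular":[0,0,0]}]'; python3 guard.py 9
python3 -m crank '[{"dp":[-0.05,0.0075,0],"angular":[0,0,0]},{"dp":[-0.05,0.0075,0],"angular":[0,0,0]},{"dp":[-0.03,0.0045,0],"angular":[0,0,0]},{"dp":[0,0,0],"angular":[0,0,0]}]'>/dev/null; python3 guard.py 1.5 || python3 -m crank '[{"dp":[-0.03,0.0045,0],"angular":[0,0,0]},{"dp":[0,0,0],"angular":[0,0,0]}]'>/dev/null; python3 guard.py 1.5 || python3 -m crank '[{"dp":[-0.03,0.0045,0],"angular":[0,0,0]},{"dp":[0,0,0],"angular":[0,0,0]}]'>/dev/null; python3 guard.py 1.5 ;python3 - <<'E'
from h import *
wsnap("w9")
E
```

```text
t: 32.4
tcp_pos: [0.5969, -0.1804, 0.1887]
tool_rot: [0.758, 0.652, -0.002, -0.003]
force: [-7.4, 3.1, 5.9]
finger_gap: 0.058
gripper_force: 59.5
F 7.8 fz 5.9 s_tcp 0.0980 lat 0.0021 z 0.1887
F 3.3 fz 1.5 s_tcp 0.0994 lat 0.0020 z 0.1887
F 3.2 fz 0.1 s_tcp 0.0997 lat 0.0019 z 0.1887
F 2.2 fz -0.5 s_tcp 0.1002 lat 0.0017 z 0.1889
```

```bash
python3 -m crank '[{"dp":[-0.03,0.0045,0],"angular":[0,0,0]},{"dp":[0,0,0],"angular":[0,0,0]}]'>/dev/null; python3 guard.py 1.5 ; python3 -m crank '[{"dp":[0,0,0],"angular":[0,0,0]},{"dp":[0,0,0],"angular":[0,0,0]},{"dp":[0,0,0],"angular":[0,0,0]},{"dp":[0,0,0],"angular":[0,0,0]}]' 0.6; python3 -m crank '[{"dp":[0,0,0.3],"angular":[0,0,0]},{"dp":[0,0,0.7],"angular":[0,0,0]},{"dp":[0,0,0.9],"angular":[0,0,0]},{"dp":[0,0,0.9],"angular":[0,0,0]},{"dp":[0,0,0.9],"angular":[0,0,0]},{"dp":[0,0,0.9],"angular":[0,0,0]},{"dp":[0,0,0.9],"angular":[0,0,0]},{"dp":[0,0,0],"angular":[0,0,0]},{"dp":[0,0,0],"angular":[0,0,0]}]'
python3 - <<'E'
from h import *
u=np.array([.9887,-.1502,0]);l=np.array([.1502,.9887,0]);post=np.array([.6935,-.1972,.105])
for n in ("wrist","top"):
    if n=="wrist": st,s,T=wsnap("w10")
    else: s=vision.snapshot("top");T=s["pose"]
    W=cloud(s,T);hsv=cv2.cvtColor(s["image"],cv2.COLOR_BGR2HSV);d=W-post;S=-(d@u);L=d@l;Z=d[...,2]
    near=(abs(L)<.06)&(S>.03)&(S<.2)
    def rep(t,m):
        if m.sum()>3: print(n,t,m.sum(),"s",np.percentile(S[m],[2,50,98]).round(4),"lat",np.percentile(L[m],[2,50,98]).round(4),"z",np.percentile(Z[m],[2,50,98]).round(4))
    h=hsv[...,0];sat=hsv[...,1]
    rep("blue tab top",near&(Z>.09)&(Z<.11)); rep("green tab top",near&(Z>.052)&(Z<.064)&(S<.098))
    rep("blue plate top",near&(h>100)&(h<130)&(sat>90)&(Z>.028)&(Z<.042)&(abs(L)>.014))
    rep("green plate top",near&(h>50)&(h<95)&(sat>60)&(Z>.018)&(Z<.032)&(abs(L)>.014))
    rep("yellow",near&(h>15)&(h<32)&(sat>140)&(Z>.01)&(Z<.025))
E
```

```text
F 0.8 fz -0.1 s_tcp 0.1008 lat 0.0014 z 0.1892
t: 33.85
tcp_pos: [0.5937, -0.181, 0.1891]
tool_rot: [0.758, 0.652, 0.0, 0.001]
force: [0.1, 0.5, -0.4]
finger_gap: 0.404
gripper_force: 0.0
t: 34.75
tcp_pos: [0.5934, -0.1805, 0.3549]
tool_rot: [0.758, 0.652, 0.0, 0.001]
force: [-0.7, 0.3, 0.5]
finger_gap: 0.401
gripper_force: 0.0
wrist blue tab top 323 s [0.0986 0.1013 0.104 ] lat [-0.0107  0.0013  0.0121] z [0.0928 0.099  0.1005]
wrist green tab top 253 s [0.086  0.0891 0.0915] lat [-0.0109  0.0008  0.0119] z [0.0541 0.059  0.0605]
wrist blue plate top 306 s [0.0854 0.1005 0.103 ] lat [-0.0425  0.0249  0.0438] z [0.0313 0.0331 0.0346]
wrist green plate top 309 s [0.0736 0.089  0.0919] lat [-0.0343  0.0189  0.0359] z [0.0226 0.025  0.0266]
wrist yellow 909 s [0.0334 0.0731 0.0799] lat [-0.0265  0.0012  0.0279] z [0.0101 0.0163 0.0186]
top blue plate top 16 s [0.0892 0.1028 0.1068] lat [0.0321 0.0403 0.0421] z [0.0291 0.0331 0.0362]
top green plate top 13 s [0.0815 0.0917 0.0949] lat [0.0286 0.0334 0.0351] z [0.0199 0.0252 0.0297]
top yellow 12 s [0.0649 0.074  0.0824] lat [0.023  0.0247 0.027 ] z [0.0141 0.0164 0.0194]
```

Front faces are at s = 0.104, 0.0917 and 0.080 (12 mm apart), heights match the nominal hang, and the robot is clear.

```bash
python3 -c "
from station import order
print(order.sign_off())"
```

```text
the job is handed in; nothing more can be done
None
```

I hung the green mould and then the blue one on the hook, pressing each home to a measured peak of about 8 N. The wrist camera shows all three nested 12 mm apart with the gripper clear, and I handed the job in at about 35 s; no verdict came back.

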